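# Lock the pastel boxes away under the display riser

### The job

Put the pastel boxes away under the clear display riser: slide the steel catch strip fully open by its orange knob, slide every pastel box that is out on the table under the riser from the front, fully home against the stop, in the lane whose tag has the box's colour, and then slide the catch strip back until it is locked in front of the boxes. Leave the other things on the table and on the riser where they stand.

Things in the scene. Friction and masses are not known exactly. Their poses are not given: they have to be found in the camera images.
- riser: Low display riser, fixed on the table: clear board 180 x 360 x 14 mm, underside 38 mm and top 52 mm above the table. Origin on the table, midway across its width; x runs from its open front (robot side) to its back, y to its left. Under the board four lanes run along x, centred at y = -129, -43, 43, 129 mm, each 70 mm wide between white dividers 16 mm wide.
- board_edge (a point): Middle of the lower front edge of the riser's board (riser x = -60 mm, 38 mm above the table). The board reaches 180 mm back from here; the dividers start here too.
- lane_stop (a point): Foot of the white stop across the ends of all lanes, at mid-width (riser x = +48 mm, on the table). A box pushed against it has its centre at riser x = -12 mm and sticks out 12 mm in front of the board.
- gate (a joint): Catch strip, m: 0 = locked, 0.043 = fully open (slid along the riser's +y, the robot's left). A dark steel strip on the board's front edge (riser x -56 to -36 mm, top 62 mm above the table) with an orange knob at mid-length and four arms forward, each 12 mm wide with a hanging tooth. About 2 N of friction; stays where it is left.
- gate_tooth (a point): Lower end of one of the four teeth (86 mm apart), 12 x 12 mm, riser x -90 to -78 mm, from 8 mm to 62 mm above the table. Point: centre of its underside. Locked, a tooth hangs in the middle of each lane's mouth, 6 mm in front of a home box; fully open, each stands in front of a divider and 74 mm is free between teeth. This is the tooth furthest to the robot's right.
- gate_knob (a point): The orange knob on the catch strip, an upright block 18 mm wide (riser y) x 28 mm (riser x) x 32 mm tall; the point is on its vertical centre line, 18 mm above the strip's top, 14 mm below the knob's top. Moves with the strip.
- box_red: Shallow wooden box of red chalk pastels, red end blocks, 120 (its x) x 58 (its y) x 30 mm tall, about 0.25 kg, solid to grip, both ends alike. Origin: centre of its underside. May be absent.
- tag_red: Flat red tag, 26 x 56 x 3 mm, fixed on top of the riser's board right above the middle line of the lane for the red box (at riser x = -18 mm). Origin: centre of its underside; axes as the riser's. Which lane has which tag varies.
- box_yellow: Shallow wooden box of yellow chalk pastels, yellow end blocks, 120 (its x) x 58 (its y) x 30 mm tall, about 0.25 kg, solid to grip, both ends alike. Origin: centre of its underside. May be absent.
- tag_yellow: Flat yellow tag, 26 x 56 x 3 mm, fixed on top of the riser's board right above the middle line of the lane for the yellow box (at riser x = -18 mm). Origin: centre of its underside; axes as the riser's. Which lane has which tag varies.
- box_green: Shallow wooden box of green chalk pastels, green end blocks, 120 (its x) x 58 (its y) x 30 mm tall, about 0.25 kg, solid to grip, both ends alike. Origin: centre of its underside. May be absent.
- tag_green: Flat green tag, 26 x 56 x 3 mm, fixed on top of the riser's board right above the middle line of the lane for the green box (at riser x = -18 mm). Origin: centre of its underside; axes as the riser's. Which lane has which tag varies.
- box_blue: Shallow wooden box of blue chalk pastels, blue end blocks, 120 (its x) x 58 (its y) x 30 mm tall, about 0.25 kg, solid to grip, both ends alike. Origin: centre of its underside. May be absent.
- tag_blue: Flat blue tag, 26 x 56 x 3 mm, fixed on top of the riser's board right above the middle line of the lane for the blue box (at riser x = -18 mm). Origin: centre of its underside; axes as the riser's. Which lane has which tag varies.
- tape_side: Bystander: cream roll of masking tape lying flat to the left of the riser, 80 mm across, 25 mm tall. Origin: centre of its underside.
- tape_riser: Bystander: brown roll of tape lying on the back of the riser, 80 mm across, 30 mm tall. Origin: centre of its underside.
- ink_jar: Bystander: black ink jar standing on the back of the riser, 56 mm across, 65 mm tall. Origin: centre of its underside.
- tape_left: Bystander: large cream roll of tape on the left, 110 mm across, 48 mm tall. Origin: centre of its underside.
- pencil_cup: Bystander: red cup of pencils just left of the riser, 76 mm across, pencils up to 135 mm high. Origin: centre of its underside.
- paint_pot: Bystander: yellow paint pot on the right, 68 mm across, 85 mm tall. Origin: centre of its underside.
- scissors: Bystander: blue-handled scissors lying at the back right, 150 mm long, 10 mm thick. Origin: centre of its underside.

How it is judged:
On the way, in this order (a step that is already met when the one before it is completed fails the run):
1. the catch strip has been slid open (value of joint gate above 0.036 m), for 0.2 s.
2. every box present is home in the lane of its colour (x of box_red in the frame of riser between -0.022 and -0.004 m and y of box_red in the frame of tag_red between -0.012 and 0.012 m and height (world z) of each of box_red, box_yellow, box_green, box_blue below 0.006 m and angle between each of box_red, box_yellow, box_green, box_blue's own z axis and vertical below 0.12 rad and angle between the x axis of each of box_red, box_yellow, box_green, box_blue and the x axis of riser, either way round below 0.15 rad and x of box_yellow in the frame of riser between -0.022 and -0.004 m and y of box_yellow in the frame of tag_yellow between -0.012 and 0.012 m and x of box_green in the frame of riser between -0.022 and -0.004 m and y of box_green in the frame of tag_green between -0.012 and 0.012 m and x of box_blue in the frame of riser between -0.022 and -0.004 m and y of box_blue in the frame of tag_blue between -0.012 and 0.012 m), for 0.2 s.
At the end, for the whole second after the job is handed in: Every box present lies flat under the riser in the lane below the tag of its colour, lined with the lane, no more than 10 mm short of the stop (riser x of its centre above -22 mm), at rest, and the catch strip is locked (within 7 mm of its closed end) (all of step 2 and value of joint gate below 0.007 m and linear speed of each of box_red, box_yellow, box_green, box_blue below 0.02 m/s); the robot touches nothing.
It fails at once if a bystander is shoved more than 50 mm from where it stood (distance of any of tape_side, tape_riser, ink_jar, tape_left, pencil_cup, paint_pot, scissors from where it was at the start of the episode above 0.05 m).
It fails at once if a standing bystander is knocked over (angle between any of ink_jar, pencil_cup, paint_pot's own z axis and vertical above 0.7 rad).
Of box_red, box_yellow, box_green, box_blue only 3 to 4 are there at a start; the rules pass over those that are not, and their reading is None.
At some moment in a run one of box_red, box_yellow, box_green, box_blue may be knocked a few centimetres aside while the robot is not near it.
Once in a run the grip may slacken for a moment while it holds something.
It also fails if it takes over 210 s, if anything falls off the work surface, if the arm or the gripper's body presses on something with over 40 N, if the wrist force passes 120 N, or if a joint passes its speed limit or range.

### The arm

A 6-joint arm with a two-finger parallel gripper is mounted at the origin on the work surface. World frame = base frame: x ahead of the robot, y to its left, z up, the work surface at z = 0. Lengths are in m, angles in rad, forces in N, time in s.
With the tool pointing down it reaches from about 0.35 to 0.925 m from the base axis. Payload 6.4 kg.
Tool frame: the origin (TCP) lies at the centre of the arm's flange, where the gripper is bolted on; the fingertips stand 199 mm ahead of it and the grasp point (between the pads) lies 180 mm ahead of it; z points along the fingers, y is the line along which they close (so a half turn about z gives the same grasp; the last joint's range is limited). The gripper opens to 94 mm and grips with 3 to 60 N. Pads are 16 mm wide; open, the fingers measure 119 mm over their backs; the gripper's body (75 mm by 177 mm) begins 78 mm behind the grasp point.
Start: joints at [1.102, 0.245, 1.558, -0, 1.339, -0.174], TCP at [0.189, 0.622, 0.405] pointing down, gripper open.
Joint ranges: [-3.13, 3.13], [-1.02, 2.26], [0.13, 2.54], [-0.95, 4.09], [0.21, 2.88], [-2.74, 2.74]. Speed limits (rad/s): [2.57, 2.57, 3.14, 3.14, 3.14, 3.14].

### API

Orientations are given as a 3x3 rotation matrix whose columns are the frame's x, y, z axes.
In Python, from plant import ctrl gives the robot as it stands.
- The arm moves only by the tool play_rows, never from a script. Its argument "deltas" is a list that holds one entry, the list of rows, each a list of 6 numbers: the shift along the tool's x, y, z in m, then the turn, a rotation vector about the tool's x, y, z in degrees. A call has 1 to 10 rows; each row shifts and turns the commanded pose from where the row before left it, along the tool's axes as they then stand; what a row does not reach is not made up. A row lasts 1/8 s, in which the tool goes at most 62.5 mm and 10.7 degrees, less where a joint would pass 70% of its speed; a pose out of reach is approached as far as the arm can. A call with a gripper value outside its range is refused whole. "claw" is the finger opening in m, from 0 to 0.094, set as the call begins (left out, the last holds). The fingers move at their own pace and stop on an object; "newtons" is the grip in N (left out, the last holds). Time passes only in rows, so rows that do not move let the fingers close. It gives the time, the measured TCP pose, the force, the opening and the grip force at its end, in the units of the state.
- ctrl.sense(): the state, without advancing time (a new reading comes with each control period).
- ctrl.grab_frame(name): name is "scene" or "side" or "wrist"; returns a dict with "color" (480x640x3 uint8, red, green, blue), "vertical_fov" (degrees; the focal length in pixels is half the picture's height over the tangent of half this angle, whatever the lens; pixels are square), "cx", "cy" (the principal point, pixels), "camera_from_world" (4x4, takes a point from world to camera coordinates). Camera axes: x right, y down, z forward; pixel columns grow to the right and rows downward; lengths in m; the calibration is good to about 2 mm. A picture is of the moment at which its call begins. There is no depth.
- ctrl.sign_off(): hands the job in; it is judged then, once.
The state is a dict: "t": time; "joint_pos": joint angles; "joint_vel": joint speeds; "joint_efforts": joint torques, N m; "tcp_pos": TCP position; "tcp_rot": TCP orientation; "ft_force": force on the tool from outside, world axes, zero at the start; "moment": the same for the moment, N m; "gripper_width": finger opening in m; "finger_force": force on a finger pad.
Only numpy, scipy, OpenCV 4.12 (cv2) and the standard library are available. Lean on these libraries where they do the work, as an engineer would, in place of code of your own. Each camera call takes 0.05 s, during which the arm holds its last target. There are 200 camera calls.

## Working session

There is one attempt and no reset: what is moved stays moved. The work goes in short steps, Python scripts to look and compute and a tool call to move; the robot and the scene stay as the last step left them, time stands still between calls to the robot, and variables do not carry over. Pictures are saved under pics/ and viewed, at most 14 in all, crops included, and the job is handed in when it is done.

Besides the shell and the picture viewer there is one more tool, called after ">>>" as name([rows], argument=value, ...), one row to a line, values as JSON. play_rows: Moves the arm, as the interface text tells. Its arguments: {"type":"object","properties":{"deltas":{"type":"array"},"claw":{"type":"number"},"newtons":{"type":"number"}},"required":["deltas"]}

```bash
mkdir -p pics; cat > h.py <<'E'
import numpy as np, cv2
from plant import ctrl
def snap(name, fn):
    f=ctrl.grab_frame(name); cv2.imwrite('pics/'+fn+'.png', f['color'][:,:,::-1])
    np.savez('pics/'+fn+'.npz', M=f['camera_from_world'], fov=f['vertical_fov'], c=[f['cx'],f['cy']]); return f
def load(fn):
    d=np.load('pics/'+fn+'.npz'); return d['M'],240/np.tan(np.radians(d['fov'])/2),d['c']
def px2w(fn,u,v,z):
    M,f,c=load(fn); R=M[:3,:3]; o=-R.T@M[:3,3]
    d=R.T@np.array([(u-c[0])/f,(v-c[1])/f,1]); return o+d*(z-o[2])/d[2]
def w2px(fn,p):
    M,f,c=load(fn); q=M[:3,:3]@np.array(p)+M[:3,3]; return q[:2]/q[2]*f+c
E
python3 - <<'E'
from h import *
for n in ['scene','side','wrist']:
    f=snap(n,n+'0'); M=f['camera_from_world']; print(n,-M[:3,:3].T@M[:3,3],f['vertical_fov'],f['cx'],f['cy'])
s=ctrl.sense(); print(s['t'],s['tcp_pos'],s['tcp_rot'],s['ft_force'])
E
```

```text
scene [ 1.12796213 -0.29515366  1.07278361] 50.04455193455154 315.9495388328223 240.5039132546506
side [ 0.38639549 -1.32954236  1.02482568] 45.228314494718454 308.5131940776052 248.09094648129908
wrist [0.12368197 0.6409957  0.38203276] 70.6449550508314 322.1182947073548 230.9363894245235
0.15 [0.18878045 0.62180372 0.40383227] [[-9.56844170e-01  2.90600732e-01 -6.70810344e-04]
 [ 2.90601378e-01  9.56843364e-01 -1.27113799e-03]
 [ 2.72466798e-04 -1.41121938e-03 -9.99998967e-01]] [ 0.12444107 -0.76070403 -0.27771129]
```

View pics/scene0.png

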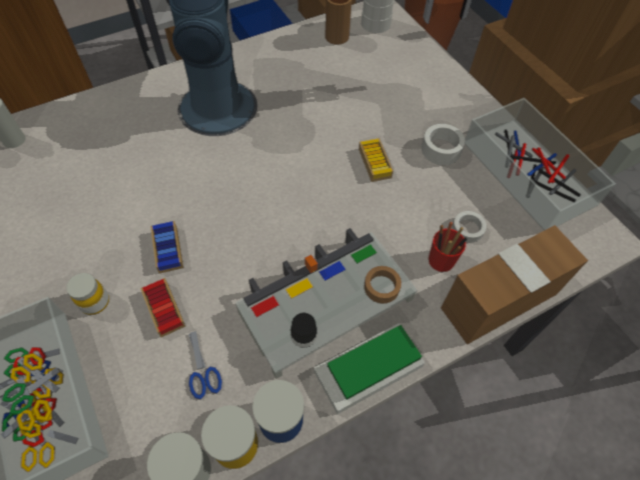

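View pics/side0.png

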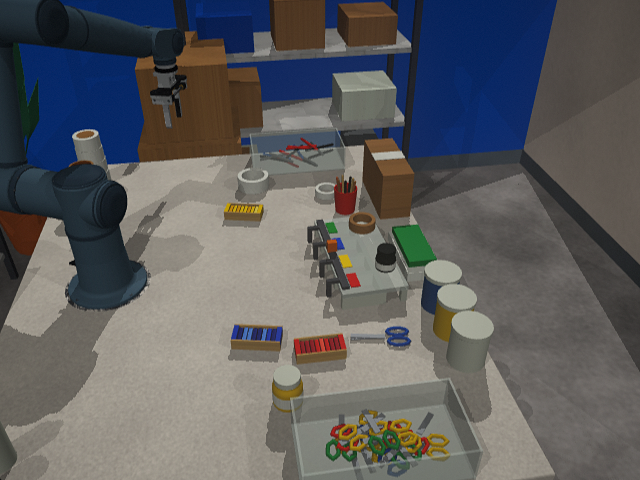

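The scene view shows the robot at the top. The riser's tags are red (264,307), yellow (299,289), blue (332,270) and green (363,254). Three boxes are out: yellow (376,159), blue (167,246) and red (162,307). Green is absent. I'll enlarge for exact corners.

```bash
python3 - <<'E'
from h import *
im=cv2.imread('pics/scene0.png')
a=cv2.resize(im[225:375,230:415],(740,600),interpolation=cv2.INTER_CUBIC); cv2.imwrite('pics/a.png',a)
b=np.hstack([cv2.resize(im[215:340,130:205],(360,600),interpolation=cv2.INTER_CUBIC),cv2.resize(im[125:200,345:400],(440,600),interpolation=cv2.INTER_CUBIC)]); cv2.imwrite('pics/b.png',b)
E
```

```text
(no output)
```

View pics/a.png

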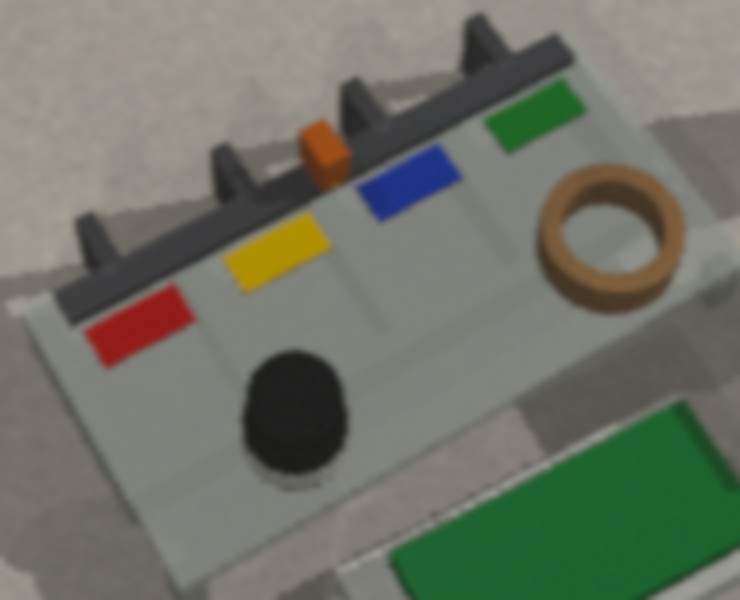

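View pics/b.png

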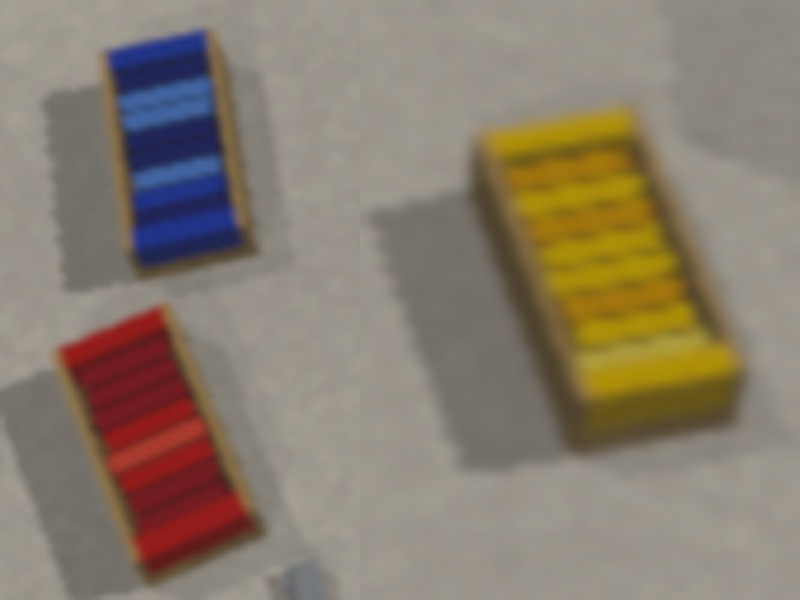

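Crop a gives the tag corners and the knob top at about (325,130). Crop b gives the corners of the box tops. Next I'll fit the poses from these.

```bash
cat >> h.py <<'E'
def box(fn,pts,z=0.03):
    P=np.array([px2w(fn,u,v,z)[:2] for u,v in pts]); c=P.mean(0); e=(P[3]+P[2]-P[0]-P[1])/2; w=(P[1]+P[2]-P[0]-P[3])/2
    print(c.round(4),'len',np.linalg.norm(e).round(4),'wid',np.linalg.norm(w).round(4),'yaw',np.degrees(np.arctan2(e[1],e[0])).round(1),np.degrees(np.arctan2(w[1],w[0])).round(1)); return c
E
python3 - <<'E'
from h import *
A=lambda L:[(x/4+230,y/4+225) for x,y in L]
B=lambda L:[(x/4.8+130,y/4.8+215) for x,y in L]
C=lambda L:[((x-360)/8+345,y/8+125) for x,y in L]
T=[box('scene0',A(L),.055) for L in ([(85,330),(178,285),(195,318),(107,367)],[(225,262),(313,214),(331,245),(245,292)],[(358,188),(440,146),(462,178),(381,221)],[(485,125),(565,80),(586,110),(509,153)])]
d=T[3]-T[0]; print('spacing',np.linalg.norm(d),np.degrees(np.arctan2(d[1],d[0])))
y=d/np.linalg.norm(d); x=np.array([y[1],-y[0]]); 
o=np.mean(T,0)+.018*x; print('riser',o,x,y)
print('knobtop',px2w('scene0',*A([(320,137)])[0],.094), 'pred', o-.046*x)
print('blue');box('scene0',B([(100,52),(210,30),(250,240),(133,265)]))
print('red');box('scene0',B([(57,352),(165,305),(258,522),(138,568)]))
print('yel');box('scene0',C([(478,132),(635,107),(742,362),(572,402)]))
for n,p in dict(cup=(447,250),pot=(86,288)).items(): print(n,px2w('scene0',*p,.05))
E
```

```text
[ 0.6695 -0.158 ] len 0.0236 wid 0.055 yaw 1.1 92.3
[ 0.6658 -0.0728] len 0.0216 wid 0.0559 yaw 1.7 93.6
[0.6615 0.013 ] len 0.0241 wid 0.054 yaw 2.4 92.4
[0.6576 0.0982] len 0.0227 wid 0.0553 yaw 3.6 94.2
spacing 0.25652870734314137 92.66494810870971
riser [ 0.68155958 -0.02906235] [0.99891851 0.04649535] [-0.04649535  0.99891851]
knobtop [ 0.6310292  -0.02870816  0.094     ] pred [ 0.63560933 -0.03120114]
blue
[ 0.4047 -0.2946] len 0.1275 wid 0.0555 yaw -11.5 76.3
red
[ 0.5497 -0.3552] len 0.1226 wid 0.0539 yaw -0.5 87.8
yel
[0.3994 0.2931] len 0.1179 wid 0.0575 yaw -15.3 76.6
cup [0.73583164 0.27692375 0.05      ]
pot [ 0.44248416 -0.48754011  0.05      ]
```

```bash
cat >> h.py <<'E'
RO=np.array([.6816,-.0291]); RX=np.array([.99892,.0465]); RY=np.array([-.0465,.99892]); RYAW=2.66
def rw(x,y): return RO+x*RX+y*RY
def w2r(p): p=np.array(p)[:2]-RO; return np.array([p@RX,p@RY])
def plan(xy,z,yaw=RYAW):
    """yaw: heading (deg) of lane/box x; tool y goes to yaw+90. prints turn about tool z, then shift along tool axes after the turn"""
    s=ctrl.sense(); R=s['tcp_rot']; p=s['tcp_pos']
    cur=np.degrees(np.arctan2(R[1,1],R[0,1]))-90
    d=(yaw-cur+90)%180-90; a=np.radians(yaw)
    ny=np.array([-np.sin(a),np.cos(a)]); 
    if ny@R[:2,1]<0: ny=-ny
    nx=np.array([-ny[1],ny[0]]); D=np.append(xy,z)-p; 
    print('t',s['t'],'tcp',p.round(4),'yaw',cur.round(1),'turn z',-d.round(2),'tilt',np.degrees(R[:2,2]).round(2))
    print('shift x %.4f y %.4f z %.4f'%(D[:2]@nx,D[:2]@ny,-D[2]),'W',s['gripper_width'],'F',s['finger_force'],s['ft_force'].round(1))
E
python3 -c "
from h import *
plan(rw(-.046,0),.36)
print(px2w('scene0',443,145,.02))"
```

```text
t 0.15 tcp [0.1888 0.6218 0.4038] yaw -16.9 turn z -19.55 tilt [-0.04 -0.07]
shift x -0.4161 y -0.6731 z 0.0438 W 0.09394810235955703 F 0.0 [ 0.1 -0.8 -0.3]
[0.44452094 0.4835034  0.02      ]
```

>>> play_rows([
  [[0, 0, 0, 0, 0, -9.8], [0, 0, 0, 0, 0, -9.75], [-0.026, -0.042, 0, 0, 0, 0], [-0.026, -0.042, 0, 0, 0, 0], [-0.026, -0.042, 0, 0, 0, 0], [-0.026, -0.042, 0, 0, 0, 0], [-0.026, -0.042, 0, 0, 0, 0], [-0.026, -0.042, 0, 0, 0, 0], [-0.026, -0.042, 0, 0, 0, 0], [-0.026, -0.042, 0, 0, 0, 0]],
], claw=0.05)

```text
t: 1.4
tcp_pos: [0.4128, 0.2945, 0.4045]
tcp_rot: [[-0.999, -0.046, -0.0], [-0.046, 0.999, 0.0], [0.0, 0.0, -1.0]]
ft_force: [0.1, -0.1, 0.3]
gripper_width: 0.0498
finger_force: 0.0
```

>>> play_rows([
  [[-0.026, -0.042, 0.006, 0, 0, 0], [-0.026, -0.042, 0.006, 0, 0, 0], [-0.026, -0.042, 0.006, 0, 0, 0], [-0.026, -0.042, 0.006, 0, 0, 0], [-0.026, -0.042, 0.006, 0, 0, 0], [-0.026, -0.042, 0.006, 0, 0, 0], [-0.026, -0.042, 0.006, 0, 0, 0], [-0.026, -0.042, 0, 0, 0, 0], [0, 0, 0, 0, 0, 0], [0, 0, 0, 0, 0, 0]],
])

```text
t: 2.65
tcp_pos: [0.6353, -0.0297, 0.3621]
tcp_rot: [[-0.999, -0.046, -0.001], [-0.046, 0.999, 0.001], [0.001, 0.001, -1.0]]
ft_force: [-0.4, -0.9, 0.3]
gripper_width: 0.0501
finger_force: 0.0
```

```bash
python3 -c "
from h import *
plan(rw(-.046,0),.266)
snap('wrist','w1')
print([w2px('w1',[*rw(-.046,0),.094]),w2px('w1',[*rw(-.084,-.129),.062])])"
```

```text
t 2.65 tcp [ 0.6353 -0.0297  0.3621] yaw 2.7 turn z -0.0 tilt [-0.07  0.03]
shift x -0.0003 y -0.0016 z 0.0961 W 0.050096632029080226 F 0.0 [-0.4 -0.9  0.3]
[array([321.37334029, 241.6478016 ]), array([164.1943219 , 186.75662931])]
```

View pics/w1.png

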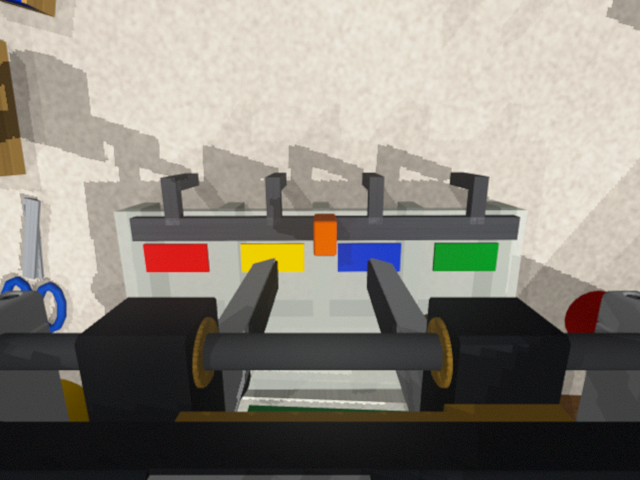

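The wrist view shows the knob at (325,237) and the tags at (177,258), (272,258), (369,258) and (465,257). I'll use those to refine the riser fit.

```bash
python3 -c "
from h import *
P=[px2w('w1',u,v,.055)[:2] for u,v in [(177,258),(272,258),(369,257.5),(465,257)]]
for p in P: print(w2r(p))
print(w2r(px2w('w1',325,239,.094)))"
```

```text
[-0.0203166  -0.12795379]
[-0.02021751 -0.04384983]
[-0.02058071  0.04198795]
[-0.0209446   0.12685633]
[-0.04806685  0.00273717]
```

```bash
echo "RO=RO-.0013*RX" >> h.py
```

>>> play_rows([
  [[0.001, 0, 0.03, 0, 0, 0], [0, 0, 0.035, 0, 0, 0], [0, 0, 0.02, 0, 0, 0], [0, 0, 0.012, 0, 0, 0], [0, 0, 0, 0, 0, 0]],
])

```text
t: 3.32
tcp_pos: [0.6345, -0.0297, 0.2654]
tcp_rot: [[-0.999, -0.047, -0.001], [-0.047, 0.999, 0.0], [0.001, 0.0, -1.0]]
ft_force: [0.1, -0.1, 0.1]
gripper_width: 0.05
finger_force: 0.0
```

>>> play_rows([
  [[0, 0, 0, 0, 0, 0], [0, 0, 0, 0, 0, 0], [0, 0, 0, 0, 0, 0], [0, 0, 0, 0, 0, 0], [0, 0, 0, 0, 0, 0]],
], claw=0.01, newtons=25)

```text
t: 3.95
tcp_pos: [0.6348, -0.0299, 0.2662]
tcp_rot: [[-0.999, -0.047, 0.001], [-0.047, 0.999, 0.0], [-0.001, 0.0, -1.0]]
ft_force: [0.3, 1.6, 2.5]
gripper_width: 0.0179
finger_force: 25.0
```

Gripped (18 mm). Sliding 44 mm along +y.

>>> play_rows([
  [[0, 0.008, 0, 0, 0, 0], [0, 0.009, 0, 0, 0, 0], [0, 0.009, 0, 0, 0, 0], [0, 0.009, 0, 0, 0, 0], [0, 0.006, 0, 0, 0, 0], [0, 0.002, 0, 0, 0, 0], [0, 0, 0, 0, 0, 0], [0, 0, 0, 0, 0, 0], [0, 0, 0, 0, 0, 0]],
])

```text
t: 5.08
tcp_pos: [0.6328, 0.0123, 0.2662]
tcp_rot: [[-0.999, -0.047, 0.001], [-0.047, 0.999, -0.003], [-0.0, -0.003, -1.0]]
ft_force: [-0.8, -7.0, 4.7]
gripper_width: 0.0178
finger_force: 25.0
```

>>> play_rows([
  [[0, -0.001, 0, 0, 0, 0], [0, 0, 0, 0, 0, 0], [0, 0, 0, 0, 0, 0], [0, 0, -0.03, 0, 0, 0], [0, 0, -0.045, 0, 0, 0], [0, 0, -0.02, 0, 0, 0]],
], claw=0.05)

```text
t: 5.82
tcp_pos: [0.6331, 0.0121, 0.3634]
tcp_rot: [[-0.999, -0.047, 0.004], [-0.047, 0.999, -0.0], [-0.004, -0.001, -1.0]]
ft_force: [-0.2, -0.8, 0.2]
gripper_width: 0.0499
finger_force: 0.0
```

```bash
python3 -c "
from h import *
a=np.radians(-12.5)
plan(np.array([.4047,-.2946])-.028*np.array([np.cos(a),np.sin(a)]),.30,-12.5)"
```

```text
t 5.825 tcp [0.6331 0.0121 0.3634] yaw 2.7 turn z 15.17 tilt [ 0.23 -0.03]
shift x 0.1846 y -0.3489 z 0.0634 W 0.04990487961214301 F 0.0 [-0.2 -0.8  0.2]
```

>>> play_rows([
  [[0, 0, 0, 0, 0, 7.6], [0, 0, 0, 0, 0, 7.6], [0.025, -0.043, 0, 0, 0, 0], [0.025, -0.043, 0, 0, 0, 0], [0.025, -0.043, 0, 0, 0, 0], [0.025, -0.043, 0, 0, 0, 0], [0.025, -0.044, 0, 0, 0, 0], [0.025, -0.044, 0.02, 0, 0, 0], [0.025, -0.044, 0.02, 0, 0, 0], [0.01, -0.044, 0.02, 0, 0, 0]],
], claw=0.09)

```text
t: 7.08
tcp_pos: [0.3749, -0.2881, 0.2994]
tcp_rot: [[-0.976, 0.218, -0.0], [0.218, 0.976, 0.001], [0.001, 0.001, -1.0]]
ft_force: [1.2, -0.1, 0.3]
gripper_width: 0.0902
finger_force: 0.0
```

>>> play_rows([
  [[0, 0, 0, 0, 0, 0]],
])

```text
t: 7.2
tcp_pos: [0.3749, -0.2888, 0.2987]
tcp_rot: [[-0.975, 0.222, -0.003], [0.222, 0.975, 0.003], [0.003, 0.003, -1.0]]
ft_force: [-0.6, 0.4, -0.3]
gripper_width: 0.0902
finger_force: 0.0
```

```bash
python3 -c "
from h import *
snap('wrist','w2')
a=np.radians(-12.5)
plan(np.array([.4047,-.2946])-.028*np.array([np.cos(a),np.sin(a)]),.205,-12.5)
im=snap('scene','s2')['color'][:,:,::-1]
a=cv2.resize(im[225:345,240:400],(800,600));cv2.imwrite('pics/s2c.png',a)"
```

```text
t 7.25 tcp [ 0.3758 -0.288   0.2995] yaw -12.7 turn z -0.19 tilt [-0.08  0.13]
shift x -0.0017 y -0.0002 z 0.0945 W 0.08989796022706449 F 0.0 [ 0.5 -0.2 -0.2]
```

View pics/w2.png

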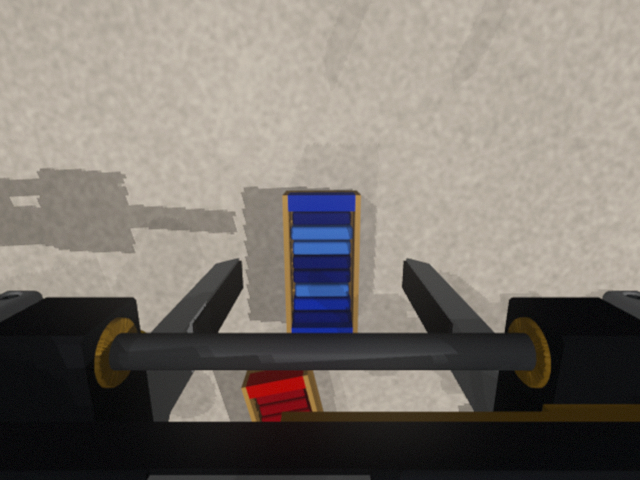

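View pics/s2c.png

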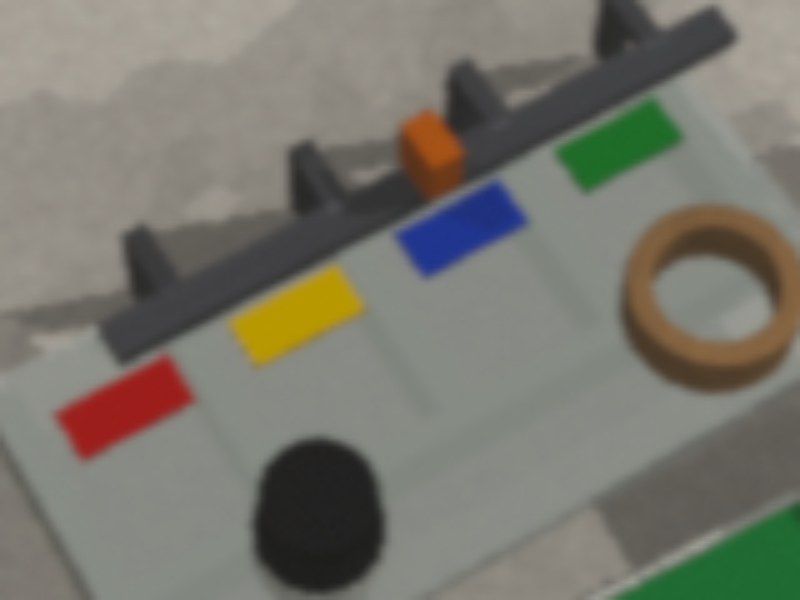

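The strip is open. The blue box is centred and aligned between the fingers, with its end edge at row 193. Descending to grip it.

```bash
python3 -c "
from h import *
e=px2w('w2',321,193,.03)[:2]; a=np.radians(-12.5); u=np.array([np.cos(a),np.sin(a)])
print(e, 'finger ahead of end by', (np.array([.3758,-.288])-e)@u)"
```

```text
[ 0.33889162 -0.28170626] finger ahead of end by 0.03739572342426676
```

>>> play_rows([
  [[0, 0, 0.03, 0, 0, 0], [0, 0, 0.035, 0, 0, 0], [0, 0, 0.02, 0, 0, 0], [0, 0, 0.009, 0, 0, 0], [0, 0, 0, 0, 0, 0]],
])

```text
t: 7.92
tcp_pos: [0.377, -0.2871, 0.2068]
tcp_rot: [[-0.976, 0.216, -0.0], [0.216, 0.976, 0.0], [0.0, 0.0, -1.0]]
ft_force: [0.2, 0.9, 0.6]
gripper_width: 0.0901
finger_force: 0.0
```

>>> play_rows([
  [[0, 0, 0, 0, 0, 0], [0, 0, 0, 0, 0, 0], [0, 0, 0, 0, 0, 0], [0, 0, 0, 0, 0, 0], [0, 0, 0, 0, 0, 0]],
], claw=0.04, newtons=40)

```text
t: 8.55
tcp_pos: [0.3766, -0.2879, 0.2071]
tcp_rot: [[-0.976, 0.217, 0.0], [0.217, 0.976, -0.001], [-0.0, -0.001, -1.0]]
ft_force: [-1.0, -0.1, 2.9]
gripper_width: 0.0579
finger_force: 40.0
```

>>> play_rows([
  [[0, 0, -0.012, 0, 0, 0], [0, 0, 0, 0, 0, 0]],
])

```text
t: 8.8
tcp_pos: [0.3766, -0.2877, 0.2194]
tcp_rot: [[-0.976, 0.217, 0.001], [0.217, 0.976, -0.001], [-0.001, -0.001, -1.0]]
ft_force: [-0.2, 0.1, -1.5]
gripper_width: 0.0578
finger_force: 40.0
```

```bash
python3 -c "
from h import *
plan(rw(-.17,.043),.217)"
```

```text
t 8.8 tcp [ 0.3766 -0.2877  0.2194] yaw -12.5 turn z -15.2 tilt [ 0.05 -0.05]
shift x -0.1453 y 0.2872 z 0.0024 W 0.057826033081133384 F 39.978763461112976 [-0.2  0.1 -1.5]
```

>>> play_rows([
  [[0, 0, 0, 0, 0, -7.6], [0, 0, 0, 0, 0, -7.6], [-0.018, 0.041, 0, 0, 0, 0], [-0.018, 0.041, 0, 0, 0, 0], [-0.018, 0.041, 0, 0, 0, 0], [-0.018, 0.041, 0, 0, 0, 0], [-0.018, 0.041, 0, 0, 0, 0], [-0.018, 0.041, 0, 0, 0, 0], [-0.017, 0.041, 0, 0, 0, 0], [0, 0, 0, 0, 0, 0]],
])

```text
t: 10.05
tcp_pos: [0.4882, 0.0071, 0.2184]
tcp_rot: [[-0.999, -0.051, -0.0], [-0.051, 0.999, 0.0], [0.0, 0.0, -1.0]]
ft_force: [-0.2, -0.2, -2.9]
gripper_width: 0.0578
finger_force: 40.0
```

```bash
python3 -c "
from h import *
plan(rw(-.105,.043),.208)
f=snap('wrist','w3')['color']; print(w2r(px2w('w3',322,193,.04)))"
```

```text
t 10.05 tcp [0.4882 0.0071 0.2184] yaw 2.9 turn z 0.24 tilt [-0.03  0.02]
shift x -0.0852 y -0.0021 z 0.0104 W 0.05778591762970692 F 39.97912108898163 [-0.2 -0.2 -2.9]
[-0.23809746  0.04392899]
```

Lower, straighten, then insert.

>>> play_rows([
  [[0, -0.002, 0.006, 0, 0, 0.2], [-0.01, 0, 0.004, 0, 0, 0], [-0.014, 0, 0, 0, 0, 0], [-0.014, 0, 0, 0, 0, 0], [-0.014, 0, 0, 0, 0, 0], [-0.014, 0, 0, 0, 0, 0], [-0.014, 0, 0, 0, 0, 0], [-0.005, 0, 0.001, 0, 0, 0], [0, 0, 0, 0, 0, 0]],
])

```text
t: 11.22
tcp_pos: [0.5732, 0.0066, 0.2074]
tcp_rot: [[-0.999, -0.043, -0.0], [-0.043, 0.999, 0.0], [0.0, 0.0, -1.0]]
ft_force: [0.3, 0.0, -3.1]
gripper_width: 0.0576
finger_force: 40.0
```

```bash
python3 -c "
from h import *
plan(rw(-.105,.043),.208)
snap('wrist','w4')"
```

```text
t 11.225 tcp [0.5732 0.0066 0.2074] yaw 2.5 turn z -0.19 tilt [-0.03  0.  ]
shift x -0.0003 y 0.0023 z -0.0006 W 0.05758709332209267 F 39.97879385948181 [ 0.3  0.  -3.1]
```

View pics/w4.png

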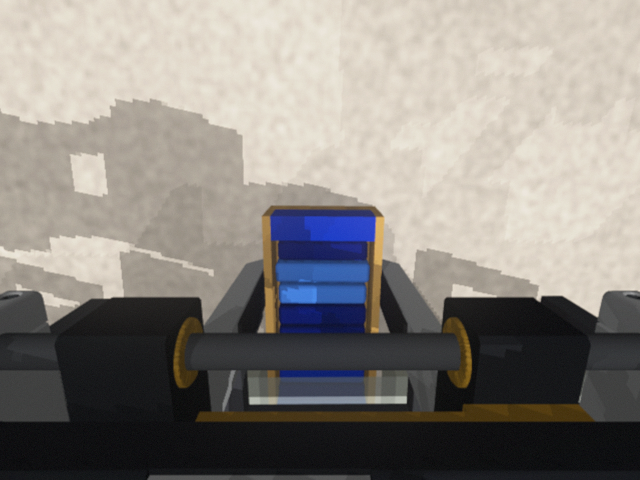

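>>> play_rows([
  [[0, 0, 0, 0, 0, 0], [0, 0, 0, 0, 0, 0], [0, 0, -0.02, 0, 0, 0], [0, 0, -0.025, 0, 0, 0], [0.03, 0.002, 0, 0, 0, 0], [0.035, 0, 0, 0, 0, 0]],
], claw=0.075)

```text
t: 12.02
tcp_pos: [0.508, 0.0056, 0.2548]
tcp_rot: [[-0.999, -0.043, 0.003], [-0.043, 0.999, -0.001], [-0.003, -0.001, -1.0]]
ft_force: [0.0, -0.3, 0.3]
gripper_width: 0.0749
finger_force: 0.0
```

>>> play_rows([
  [[0, 0, 0.02, 0, 0, 0], [0, 0, 0.02, 0, 0, 0], [0, 0, 0, 0, 0, 0], [0, 0, 0, 0, 0, 0]],
], claw=0)

```text
t: 12.52
tcp_pos: [0.5086, 0.0056, 0.2141]
tcp_rot: [[-0.999, -0.043, 0.002], [-0.043, 0.999, -0.0], [-0.002, -0.001, -1.0]]
ft_force: [0.0, -0.9, -0.1]
gripper_width: 0.0384
finger_force: 0.0
```

```bash
python3 -c "
from h import *
plan(rw(-.080,.043),.212)"
```

```text
t 12.525 tcp [0.5086 0.0056 0.2141] yaw 2.5 turn z -0.2 tilt [ 0.12 -0.02]
shift x -0.0899 y 0.0003 z 0.0021 W 0.0384051700892279 F 0.0 [ 0.  -0.9 -0.1]
```

>>> play_rows([
  [[0, 0, 0.002, 0, 0, -0.2], [0, 0, 0, 0, 0, 0], [0, 0, 0, 0, 0, 0], [-0.012, 0, 0, 0, 0, 0], [-0.014, 0, 0, 0, 0, 0], [-0.014, 0, 0, 0, 0, 0], [-0.014, 0, 0, 0, 0, 0], [-0.012, 0, 0, 0, 0, 0], [-0.01, 0, 0, 0, 0, 0], [0, 0, 0, 0, 0, 0]],
])

```text
t: 13.78
tcp_pos: [0.5848, 0.0092, 0.2108]
tcp_rot: [[-0.999, -0.046, 0.002], [-0.046, 0.999, -0.0], [-0.002, -0.0, -1.0]]
ft_force: [-0.8, -0.2, -0.6]
gripper_width: 0.0007
finger_force: 0.0
```

>>> play_rows([
  [[-0.005, 0, 0, 0, 0, 0], [-0.004, 0, 0, 0, 0, 0], [-0.003, 0, 0, 0, 0, 0], [0, 0, 0, 0, 0, 0]],
])

```text
t: 14.28
tcp_pos: [0.5958, 0.0098, 0.2105]
tcp_rot: [[-0.999, -0.047, -0.001], [-0.047, 0.999, 0.0], [0.001, 0.0, -1.0]]
ft_force: [-4.4, -0.1, 1.1]
gripper_width: 0.0006
finger_force: 1.8
```

>>> play_rows([
  [[-0.002, 0, 0, 0, 0, 0], [-0.002, 0, 0, 0, 0, 0], [0, 0, 0, 0, 0, 0]],
])

```text
t: 14.65
tcp_pos: [0.5979, 0.0099, 0.2105]
tcp_rot: [[-0.999, -0.047, -0.012], [-0.047, 0.999, -0.0], [0.012, 0.0, -1.0]]
ft_force: [-19.2, -2.0, 15.5]
gripper_width: 0.0004
finger_force: 9.4
```

Blue is against the stop. Back off and go for red.

>>> play_rows([
  [[0.03, 0, 0, 0, 0, 0], [0.04, 0, -0.02, 0, 0, 0], [0, 0, -0.05, 0, 0, 0], [0, 0, -0.02, 0, 0, 0]],
], claw=0.09)

```text
t: 15.15
tcp_pos: [0.5306, 0.0066, 0.304]
tcp_rot: [[-0.999, -0.046, 0.007], [-0.046, 0.999, -0.001], [-0.007, -0.001, -1.0]]
ft_force: [1.0, -0.3, -1.1]
gripper_width: 0.0368
finger_force: 0.0
```

```bash
python3 -c "
from h import *
plan(np.array([.5497-.028,-.3552]),.30,-1)"
```

```text
t 15.15 tcp [0.5306 0.0066 0.304 ] yaw 2.6 turn z 3.64 tilt [ 0.39 -0.06]
shift x 0.0026 y -0.3619 z 0.0040 W 0.03679587830367421 F 0.0 [ 1.  -0.3 -1.1]
```

>>> play_rows([
  [[0.003, -0.03, 0.004, 0, 0, 3.6], [0, -0.045, 0, 0, 0, 0], [0, -0.045, 0, 0, 0, 0], [0, -0.045, 0, 0, 0, 0], [0, -0.045, 0, 0, 0, 0], [0, -0.045, 0, 0, 0, 0], [0, -0.045, 0, 0, 0, 0], [0, -0.04, 0, 0, 0, 0], [0, -0.022, 0, 0, 0, 0], [0, 0, 0, 0, 0, 0]],
])

```text
t: 16.4
tcp_pos: [0.5229, -0.3561, 0.2967]
tcp_rot: [[-1.0, 0.018, 0.001], [0.018, 1.0, -0.0], [-0.001, -0.0, -1.0]]
ft_force: [-0.5, -0.4, -0.8]
gripper_width: 0.09
finger_force: 0.0
```

```bash
python3 -c "
from h import *
plan(np.array([.5497-.028,-.3552]),.207,-1)
snap('wrist','w5')
im=snap('scene','s5')"
```

```text
t 16.4 tcp [ 0.5229 -0.3561  0.2967] yaw -1.0 turn z -0.03 tilt [ 0.05 -0.02]
shift x 0.0012 y 0.0009 z 0.0897 W 0.09001959489742739 F 0.0 [-0.5 -0.4 -0.8]
```

View pics/w5.png

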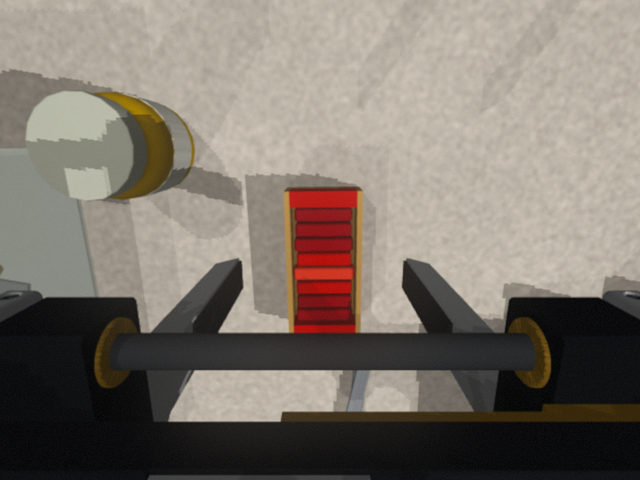

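View pics/s5.png

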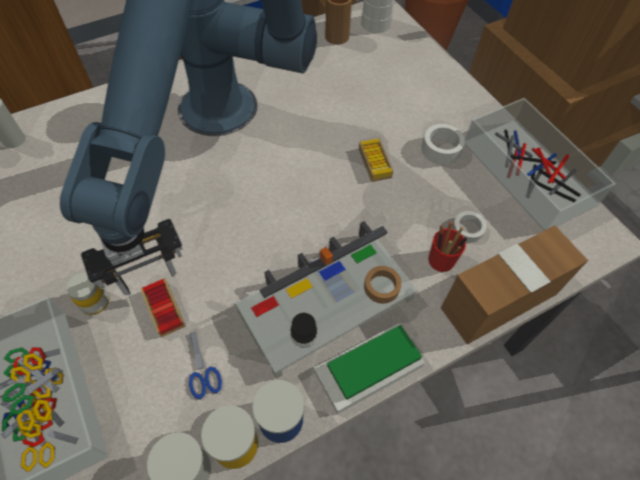

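Red is centred and aligned (end edge at row 189), and blue shows under its tag. Gripping red.

>>> play_rows([
  [[0, 0.001, 0.03, 0, 0, 0], [0, 0, 0.035, 0, 0, 0], [0, 0, 0.018, 0, 0, 0], [0, 0, 0.007, 0, 0, 0], [0, 0, 0, 0, 0, 0]],
])

```text
t: 17.12
tcp_pos: [0.5233, -0.3541, 0.2071]
tcp_rot: [[-1.0, 0.016, 0.0], [0.016, 1.0, -0.0], [-0.0, -0.0, -1.0]]
ft_force: [0.2, -0.1, -0.9]
gripper_width: 0.0902
finger_force: 0.0
```

>>> play_rows([
  [[0, 0, 0, 0, 0, 0], [0, 0, 0, 0, 0, 0], [0, 0, 0, 0, 0, 0], [0, 0, 0, 0, 0, 0], [0, 0, 0, 0, 0, 0], [0, 0, -0.012, 0, 0, 0], [0, 0, 0, 0, 0, 0]],
], claw=0.04, newtons=40)

```text
t: 18.0
tcp_pos: [0.5232, -0.3544, 0.2195]
tcp_rot: [[-1.0, 0.016, 0.001], [0.016, 1.0, -0.001], [-0.001, -0.001, -1.0]]
ft_force: [-0.3, -0.9, -2.7]
gripper_width: 0.0577
finger_force: 40.0
```

```bash
python3 -c "
from h import *
print(w2r(px2w('w5',323,189,.03)), w2r(ctrl.sense()['tcp_pos']))
plan(rw(-.192,-.129),.217)"
```

```text
[-0.21132271 -0.31732752] [-0.17209834 -0.31758713]
t 18.0 tcp [ 0.5232 -0.3544  0.2195] yaw -0.9 turn z -3.6 tilt [ 0.06 -0.04]
shift x 0.0199 y 0.1886 z 0.0025 W 0.05773788425235878 F 39.998690485954285 [-0.3 -0.9 -2.7]
```

>>> play_rows([
  [[0, 0, 0, 0, 0, -3.6], [0.02, 0.019, 0, 0, 0, 0], [0, 0.035, 0, 0, 0, 0], [0, 0.035, 0, 0, 0, 0], [0, 0.035, 0, 0, 0, 0], [0, 0.035, 0, 0, 0, 0], [0, 0.025, 0, 0, 0, 0], [0, 0.0045, 0, 0, 0, 0], [0, 0, 0, 0, 0, 0]],
])

```text
t: 19.12
tcp_pos: [0.4944, -0.1672, 0.2188]
tcp_rot: [[-0.999, -0.047, 0.0], [-0.047, 0.999, -0.0], [-0.0, -0.0, -1.0]]
ft_force: [-0.5, 0.2, -2.2]
gripper_width: 0.0577
finger_force: 40.0
```

```bash
python3 -c "
from h import *
plan(rw(-.105,-.129),.208)"
```

```text
t 19.125 tcp [ 0.4944 -0.1672  0.2188] yaw 2.7 turn z 0.01 tilt [ 0.02 -0.02]
shift x -0.0872 y 0.0003 z 0.0108 W 0.05774614593891913 F 39.998729825019836 [-0.5  0.2 -2.2]
```

>>> play_rows([
  [[0, 0, 0.006, 0, 0, 0], [-0.012, 0, 0.004, 0, 0, 0], [-0.014, 0, 0, 0, 0, 0], [-0.014, 0, 0, 0, 0, 0], [-0.014, 0, 0, 0, 0, 0], [-0.014, 0, 0, 0, 0, 0], [-0.014, 0, 0, 0, 0, 0], [-0.005, 0, 0.001, 0, 0, 0], [0, 0, 0, 0, 0, 0]],
])

```text
t: 20.25
tcp_pos: [0.5813, -0.1628, 0.2074]
tcp_rot: [[-0.999, -0.047, -0.001], [-0.047, 0.999, 0.0], [0.001, 0.0, -1.0]]
ft_force: [-1.3, 0.1, -3.8]
gripper_width: 0.0576
finger_force: 40.0
```

>>> play_rows([
  [[0, 0, 0, 0, 0, 0], [0, 0, 0, 0, 0, 0], [0, 0, -0.02, 0, 0, 0], [0, 0, -0.025, 0, 0, 0], [0.03, 0, 0, 0, 0, 0], [0.037, 0, 0, 0, 0, 0]],
], claw=0.075)

```text
t: 21.0
tcp_pos: [0.5142, -0.1663, 0.255]
tcp_rot: [[-0.999, -0.047, 0.003], [-0.047, 0.999, -0.002], [-0.003, -0.002, -1.0]]
ft_force: [0.3, 0.3, -0.1]
gripper_width: 0.0751
finger_force: 0.0
```

>>> play_rows([
  [[0, 0, 0.02, 0, 0, 0], [0, 0, 0.021, 0, 0, 0], [0, 0, 0, 0, 0, 0], [0, 0, 0, 0, 0, 0], [0, 0, 0, 0, 0, 0], [0, 0, 0, 0, 0, 0], [0, 0, 0, 0, 0, 0]],
], claw=0)

```text
t: 21.88
tcp_pos: [0.5143, -0.166, 0.212]
tcp_rot: [[-0.999, -0.046, 0.0], [-0.046, 0.999, -0.0], [-0.0, -0.0, -1.0]]
ft_force: [0.1, -0.1, -0.8]
gripper_width: 0.0082
finger_force: 0.0
```

```bash
python3 -c "
from h import *
plan(rw(-.0805,-.129),.2105)"
```

```text
t 21.875 tcp [ 0.5143 -0.166   0.212 ] yaw 2.7 turn z 0.0 tilt [ 0.02 -0.01]
shift x -0.0916 y 0.0000 z 0.0015 W 0.008161288272589056 F 0.0 [ 0.1 -0.1 -0.8]
```

>>> play_rows([
  [[-0.01, 0, 0, 0, 0, 0], [-0.014, 0, 0, 0, 0, 0], [-0.014, 0, 0, 0, 0, 0], [-0.014, 0, 0, 0, 0, 0], [-0.014, 0, 0, 0, 0, 0], [-0.01, 0, 0, 0, 0, 0], [-0.006, 0, 0, 0, 0, 0], [-0.005, 0, 0, 0, 0, 0], [-0.003, 0, 0, 0, 0, 0], [0, 0, 0, 0, 0, 0]],
])

```text
t: 23.12
tcp_pos: [0.6041, -0.1618, 0.2116]
tcp_rot: [[-0.999, -0.046, -0.0], [-0.046, 0.999, 0.0], [0.0, 0.0, -1.0]]
ft_force: [-2.3, -0.6, 1.3]
gripper_width: 0.0005
finger_force: 1.3
```

>>> play_rows([
  [[-0.0015, 0, 0, 0, 0, 0], [0, 0, 0, 0, 0, 0]],
])

```text
t: 23.38
tcp_pos: [0.6048, -0.1619, 0.2116]
tcp_rot: [[-0.999, -0.047, -0.004], [-0.047, 0.999, 0.0], [0.004, 0.001, -1.0]]
ft_force: [-8.1, 0.4, 5.6]
gripper_width: 0.0003
finger_force: 4.1
```

Red is home. Retreat, then yellow.

>>> play_rows([
  [[-0.001, 0, 0, 0, 0, 0], [0.03, 0, 0, 0, 0, 0], [0.04, 0, -0.02, 0, 0, 0], [0, 0, -0.05, 0, 0, 0], [0, 0, -0.02, 0, 0, 0]],
], claw=0.0)

```text
t: 24.0
tcp_pos: [0.5372, -0.1654, 0.3049]
tcp_rot: [[-0.999, -0.046, 0.006], [-0.046, 0.999, -0.003], [-0.006, -0.003, -1.0]]
ft_force: [0.8, -0.0, -0.7]
gripper_width: 0.0005
finger_force: 0.0
```

```bash
python3 -c "
from h import *
a=np.radians(-14.3)
plan(np.array([.3994,.2931])-.026*np.array([np.cos(a),np.sin(a)]),.30,-14.3)
s=snap('scene','s6')['color'].astype(int); o=cv2.imread('pics/s5.png')[:,:,::-1].astype(int)
d=abs(s-o).sum(2)[130:190,345:400]; print('yellow area change',(d>90).sum())"
```

```text
t 24.0 tcp [ 0.5372 -0.1654  0.3049] yaw 2.6 turn z 16.92 tilt [ 0.36 -0.14]
shift x 0.2727 y 0.4102 z 0.0049 W 0.0005488353355244604 F 0.0 [ 0.8 -0.  -0.7]
yellow area change 0
```

>>> play_rows([
  [[0, 0, 0, 0, 0, 8.5], [0, 0, 0, 0, 0, 8.4], [0.027, 0.041, 0, 0, 0, 0], [0.027, 0.041, 0, 0, 0, 0], [0.027, 0.041, 0, 0, 0, 0], [0.027, 0.041, 0, 0, 0, 0], [0.027, 0.041, 0, 0, 0, 0], [0.027, 0.041, 0, 0, 0, 0], [0.027, 0.041, 0, 0, 0, 0], [0.027, 0.041, 0, 0, 0, 0]],
], claw=0.09)

```text
t: 25.3
tcp_pos: [0.4073, 0.2076, 0.3013]
tcp_rot: [[-0.969, 0.246, 0.001], [0.246, 0.969, 0.001], [-0.001, 0.001, -1.0]]
ft_force: [1.5, -0.2, -0.0]
gripper_width: 0.0901
finger_force: 0.0
```

>>> play_rows([
  [[0.027, 0.041, 0.003, 0, 0, 0], [0.027, 0.041, 0, 0, 0, 0], [0, 0, 0, 0, 0, 0], [0, 0, 0, 0, 0, 0]],
])

```text
t: 25.8
tcp_pos: [0.3759, 0.2987, 0.2982]
tcp_rot: [[-0.969, 0.246, 0.0], [0.246, 0.969, -0.0], [-0.0, 0.0, -1.0]]
ft_force: [0.2, 0.7, 0.0]
gripper_width: 0.0901
finger_force: 0.0
```

```bash
python3 -c "
from h import *
a=np.radians(-14.3)
plan(np.array([.3994,.2931])-.026*np.array([np.cos(a),np.sin(a)]),.207,-14.3)
snap('wrist','w6')"
```

```text
t 25.8 tcp [0.3759 0.2987 0.2982] yaw -14.2 turn z 0.07 tilt [ 0. -0.]
shift x 0.0018 y 0.0004 z 0.0912 W 0.09005828380118377 F 0.0 [0.2 0.7 0. ]
```

View pics/w6.png

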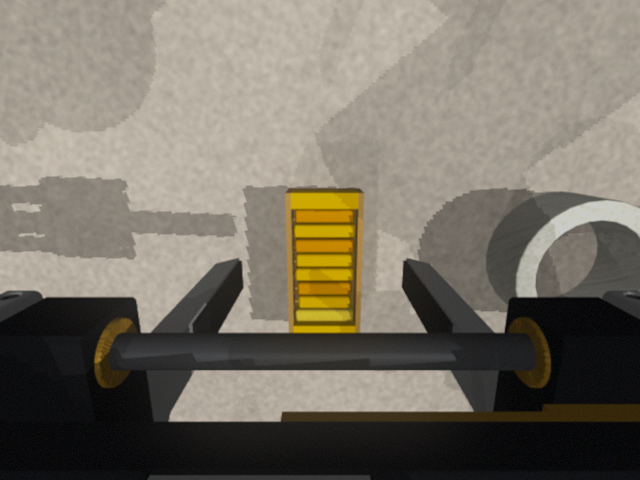

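Yellow is centred (325, end edge at row 190). Gripping.

>>> play_rows([
  [[0, 0.001, 0.03, 0, 0, 0], [0, 0, 0.035, 0, 0, 0], [0, 0, 0.019, 0, 0, 0], [0, 0, 0.007, 0, 0, 0], [0, 0, 0, 0, 0, 0]],
])

```text
t: 26.48
tcp_pos: [0.3765, 0.2993, 0.2077]
tcp_rot: [[-0.969, 0.247, -0.0], [0.247, 0.969, -0.0], [0.0, -0.0, -1.0]]
ft_force: [-0.4, -0.0, 0.6]
gripper_width: 0.0899
finger_force: 0.0
```

>>> play_rows([
  [[0, 0, 0, 0, 0, 0], [0, 0, 0, 0, 0, 0], [0, 0, 0, 0, 0, 0], [0, 0, 0, 0, 0, 0], [0, 0, 0, 0, 0, 0], [0, 0, -0.012, 0, 0, 0], [0, 0, 0, 0, 0, 0]],
], claw=0.04, newtons=40)

```text
t: 27.35
tcp_pos: [0.3763, 0.2999, 0.2205]
tcp_rot: [[-0.969, 0.246, 0.001], [0.246, 0.969, 0.001], [-0.001, 0.001, -1.0]]
ft_force: [0.4, 0.8, -2.5]
gripper_width: 0.0579
finger_force: 40.0
```

```bash
python3 -c "
from h import *
plan(rw(-.192,-.043),.217)"
```

```text
t 27.35 tcp [0.3763 0.2999 0.2205] yaw -14.2 turn z -16.9 tilt [0.08 0.04]
shift x -0.0964 y -0.3859 z 0.0035 W 0.057890840504543295 F 39.99840438365936 [ 0.4  0.8 -2.5]
```

>>> play_rows([
  [[0, 0, 0, 0, 0, -8.5], [0, 0, 0, 0, 0, -8.4], [-0.012, -0.048, 0, 0, 0, 0], [-0.012, -0.048, 0, 0, 0, 0], [-0.012, -0.048, 0, 0, 0, 0], [-0.012, -0.048, 0, 0, 0, 0], [-0.012, -0.048, 0, 0, 0, 0], [-0.012, -0.048, 0, 0, 0, 0], [-0.012, -0.048, 0, 0, 0, 0], [-0.012, -0.048, 0, 0, 0, 0]],
])

```text
t: 28.6
tcp_pos: [0.4898, -0.081, 0.2195]
tcp_rot: [[-0.999, -0.046, -0.0], [-0.046, 0.999, 0.0], [0.0, 0.0, -1.0]]
ft_force: [1.0, 0.5, -2.7]
gripper_width: 0.0579
finger_force: 40.0
```

>>> play_rows([
  [[0, -0.002, 0, 0, 0, 0], [0, 0, 0, 0, 0, 0]],
])

```text
t: 28.85
tcp_pos: [0.4894, -0.081, 0.2192]
tcp_rot: [[-0.999, -0.046, -0.001], [-0.046, 0.999, 0.001], [0.001, 0.001, -1.0]]
ft_force: [-0.1, -0.1, -2.7]
gripper_width: 0.0577
finger_force: 40.0
```

```bash
python3 -c "
from h import *
plan(rw(-.105,-.043),.208)"
```

```text
t 28.85 tcp [ 0.4894 -0.081   0.2192] yaw 2.6 turn z -0.03 tilt [-0.08  0.05]
shift x -0.0881 y -0.0001 z 0.0112 W 0.05771159868272279 F 39.99845087528229 [-0.1 -0.1 -2.7]
```

>>> play_rows([
  [[0, 0, 0.006, 0, 0, 0], [-0.013, 0, 0.004, 0, 0, 0], [-0.014, 0, 0, 0, 0, 0], [-0.014, 0, 0, 0, 0, 0], [-0.014, 0, 0, 0, 0, 0], [-0.014, 0, 0, 0, 0, 0], [-0.014, 0, 0, 0, 0, 0], [-0.005, 0, 0.001, 0, 0, 0], [0, 0, 0, 0, 0, 0]],
])

```text
t: 29.98
tcp_pos: [0.5779, -0.0772, 0.2084]
tcp_rot: [[-0.999, -0.047, -0.001], [-0.047, 0.999, 0.0], [0.001, 0.0, -1.0]]
ft_force: [-0.9, -0.4, -2.3]
gripper_width: 0.0577
finger_force: 40.0
```

>>> play_rows([
  [[0, 0, 0, 0, 0, 0], [0, 0, 0, 0, 0, 0], [0, 0, -0.02, 0, 0, 0], [0, 0, -0.025, 0, 0, 0], [0.03, 0, 0, 0, 0, 0], [0.037, 0, 0, 0, 0, 0]],
], claw=0.075)

```text
t: 30.72
tcp_pos: [0.5109, -0.0806, 0.2559]
tcp_rot: [[-0.999, -0.047, 0.003], [-0.047, 0.999, -0.001], [-0.003, -0.002, -1.0]]
ft_force: [-0.3, -0.5, 0.4]
gripper_width: 0.0749
finger_force: 0.0
```

>>> play_rows([
  [[0, 0, 0.02, 0, 0, 0], [0, 0, 0.021, 0, 0, 0], [0, 0, 0, 0, 0, 0], [0, 0, 0, 0, 0, 0], [0, 0, 0, 0, 0, 0], [0, 0, 0, 0, 0, 0], [0, 0, 0, 0, 0, 0]],
], claw=0)

```text
t: 31.6
tcp_pos: [0.511, -0.0803, 0.213]
tcp_rot: [[-0.999, -0.046, 0.0], [-0.046, 0.999, -0.0], [-0.0, -0.0, -1.0]]
ft_force: [-0.7, -0.1, -0.8]
gripper_width: 0.0082
finger_force: 0.0
```

```bash
python3 -c "
from h import *
plan(rw(-.0805,-.043),.2105)"
```

```text
t 31.6 tcp [ 0.511  -0.0803  0.213 ] yaw 2.7 turn z 0.0 tilt [ 0.02 -0.01]
shift x -0.0910 y 0.0003 z 0.0025 W 0.008193071760761441 F 0.0 [-0.7 -0.1 -0.8]
```

>>> play_rows([
  [[-0.01, 0, 0.001, 0, 0, 0], [-0.014, 0, 0, 0, 0, 0], [-0.014, 0, 0, 0, 0, 0], [-0.014, 0, 0, 0, 0, 0], [-0.014, 0, 0, 0, 0, 0], [-0.01, 0, 0, 0, 0, 0], [-0.006, 0, 0, 0, 0, 0], [-0.005, 0, 0, 0, 0, 0], [-0.003, 0, 0, 0, 0, 0], [0, 0, 0, 0, 0, 0]],
])

```text
t: 32.85
tcp_pos: [0.6004, -0.0762, 0.2116]
tcp_rot: [[-0.999, -0.047, -0.003], [-0.047, 0.999, 0.0], [0.003, 0.0, -1.0]]
ft_force: [-6.4, -0.5, 4.5]
gripper_width: 0.0002
finger_force: 3.0
```

>>> play_rows([
  [[-0.0015, 0, 0, 0, 0, 0], [-0.001, 0, 0, 0, 0, 0], [0, 0, 0, 0, 0, 0]],
])

```text
t: 33.22
tcp_pos: [0.6017, -0.0762, 0.2117]
tcp_rot: [[-0.999, -0.047, -0.009], [-0.047, 0.999, 0.0], [0.009, 0.001, -1.0]]
ft_force: [-14.8, -1.3, 12.8]
gripper_width: 0.0006
finger_force: 7.7
```

>>> play_rows([
  [[0.03, 0, 0, 0, 0, 0], [0.04, 0, -0.02, 0, 0, 0], [0.03, 0, -0.05, 0, 0, 0], [0.03, 0, -0.04, 0, 0, 0], [0, 0, -0.02, 0, 0, 0], [0, 0, 0, 0, 0, 0]],
], claw=0.05)

```text
t: 33.98
tcp_pos: [0.4739, -0.0823, 0.3437]
tcp_rot: [[-0.999, -0.046, 0.006], [-0.046, 0.999, -0.002], [-0.006, -0.002, -1.0]]
ft_force: [-0.2, 0.1, -0.7]
gripper_width: 0.0498
finger_force: 0.0
```

```bash
python3 -c "
from h import *
plan(rw(-.046,.043),.268)
f=snap('wrist','w7'); 
for y in (-.129,-.043,.043): print(w2px('w7',[*rw(-.072,y),.03]))
f=snap('scene','s7')['color'][:,:,::-1]; cv2.imwrite('pics/s7c.png',cv2.resize(f[220:370,220:420],(800,600)))"
```

```text
t 33.975 tcp [ 0.4739 -0.0823  0.3437] yaw 2.6 turn z -0.02 tilt [ 0.32 -0.12]
shift x -0.1627 y 0.0865 z 0.0757 W 0.04976609202014595 F 0.0 [-0.2  0.1 -0.7]
[237.35975057 360.70426112]
[324.82242808 360.76476874]
[412.44964264 360.82539019]
```

View pics/w7.png

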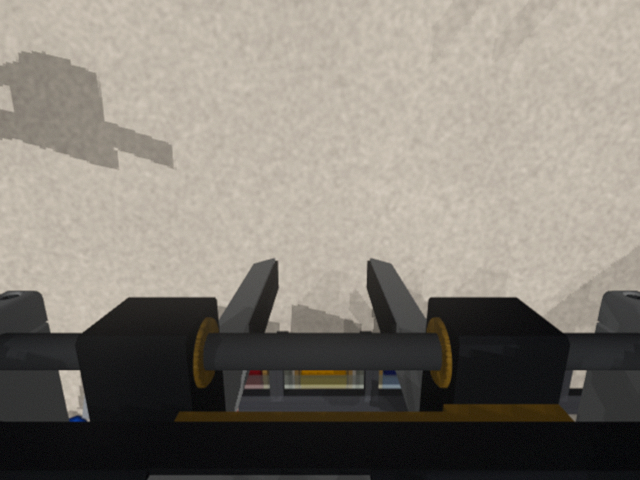

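>>> play_rows([
  [[-0.04, 0.02, 0, 0, 0, 0], [-0.04, 0.022, 0, 0, 0, 0], [-0.04, 0.022, 0, 0, 0, 0], [-0.042, 0.022, -0.01, 0, 0, 0], [0, 0, 0, 0, 0, 0]],
])

```text
t: 34.7
tcp_pos: [0.633, 0.0128, 0.3499]
tcp_rot: [[-0.999, -0.049, -0.001], [-0.049, 0.999, 0.0], [0.001, 0.0, -1.0]]
ft_force: [0.3, 0.7, 0.4]
gripper_width: 0.0501
finger_force: 0.0
```

```bash
python3 -c "
from h import *
plan(rw(-.046,.043),.265)
f=snap('wrist','w8'); 
for y in (-.129,-.043,.043): print(w2px('w8',[*rw(-.072,y),.03]))"
```

```text
t 34.7 tcp [0.633  0.0128 0.3499] yaw 2.8 turn z 0.15 tilt [-0.06  0.03]
shift x 0.0007 y -0.0011 z 0.0849 W 0.05010922257624015 F 0.0 [0.3 0.7 0.4]
[127.68673607 196.20527535]
[224.88397188 196.343215  ]
[322.09264731 196.48117088]
```

View pics/w8.png

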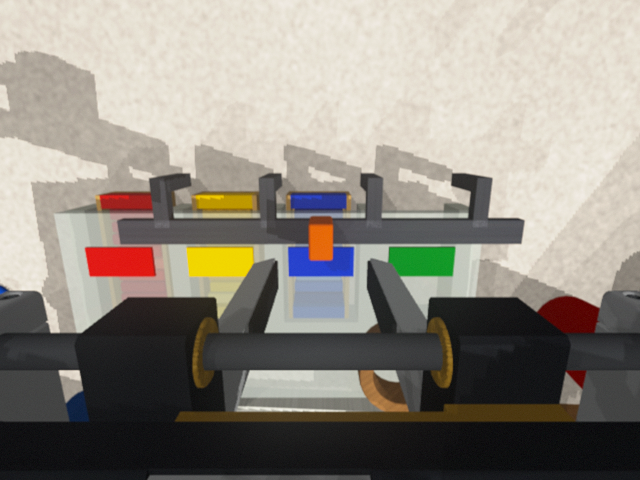

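All three front ends are level at about row 194, at columns 127, 225 and 319, against a predicted 196. They are home and square. Now closing the strip.

>>> play_rows([
  [[0, 0, 0.03, 0, 0, 0], [0, 0, 0.035, 0, 0, 0], [0, 0, 0.015, 0, 0, 0], [0, 0, 0.004, 0, 0, 0], [0, 0, 0, 0, 0, 0]],
])

```text
t: 35.38
tcp_pos: [0.6314, 0.0111, 0.2684]
tcp_rot: [[-0.999, -0.046, 0.001], [-0.046, 0.999, -0.0], [-0.001, -0.0, -1.0]]
ft_force: [0.4, -0.4, -0.4]
gripper_width: 0.0499
finger_force: 0.0
```

>>> play_rows([
  [[0, 0, 0, 0, 0, 0], [0, 0, 0, 0, 0, 0], [0, 0, 0, 0, 0, 0], [0, 0, 0, 0, 0, 0], [0, 0, 0, 0, 0, 0]],
], claw=0.01, newtons=25)

```text
t: 36.0
tcp_pos: [0.6314, 0.0114, 0.268]
tcp_rot: [[-0.999, -0.047, 0.0], [-0.047, 0.999, -0.0], [-0.0, -0.0, -1.0]]
ft_force: [0.9, 1.3, 1.8]
gripper_width: 0.0177
finger_force: 25.0
```

>>> play_rows([
  [[0, -0.008, 0, 0, 0, 0], [0, -0.009, 0, 0, 0, 0], [0, -0.009, 0, 0, 0, 0], [0, -0.009, 0, 0, 0, 0], [0, -0.006, 0, 0, 0, 0], [0, -0.002, 0, 0, 0, 0], [0, -0.001, 0, 0, 0, 0], [0, 0, 0, 0, 0, 0], [0, 0, 0, 0, 0, 0]],
])

```text
t: 37.12
tcp_pos: [0.6334, -0.0317, 0.268]
tcp_rot: [[-0.999, -0.047, 0.001], [-0.047, 0.999, 0.002], [-0.001, 0.002, -1.0]]
ft_force: [0.3, 6.7, 5.2]
gripper_width: 0.0179
finger_force: 25.0
```

Moved 43 mm and met the end stop. Release, rise and back away.

>>> play_rows([
  [[0, 0.001, 0, 0, 0, 0], [0, 0, 0, 0, 0, 0], [0, 0, 0, 0, 0, 0], [0, 0, -0.03, 0, 0, 0], [0, 0, -0.045, 0, 0, 0], [0, 0, -0.03, 0, 0, 0], [0, 0, 0, 0, 0, 0], [0, 0, 0, 0, 0, 0]],
], claw=0.05)

```text
t: 38.12
tcp_pos: [0.6328, -0.0317, 0.3708]
tcp_rot: [[-0.999, -0.046, -0.003], [-0.046, 0.999, 0.0], [0.003, 0.001, -1.0]]
ft_force: [0.1, 0.4, -0.4]
gripper_width: 0.0502
finger_force: 0.0
```

```bash
python3 -c "
from h import *
plan(rw(-.046,0),.37)
snap('wrist','w9')"
```

```text
t 38.125 tcp [ 0.6328 -0.0317  0.3708] yaw 2.6 turn z -0.01 tilt [-0.15  0.03]
shift x -0.0016 y 0.0003 z 0.0008 W 0.05024834183357424 F 0.0 [ 0.1  0.4 -0.4]
```

View pics/w9.png

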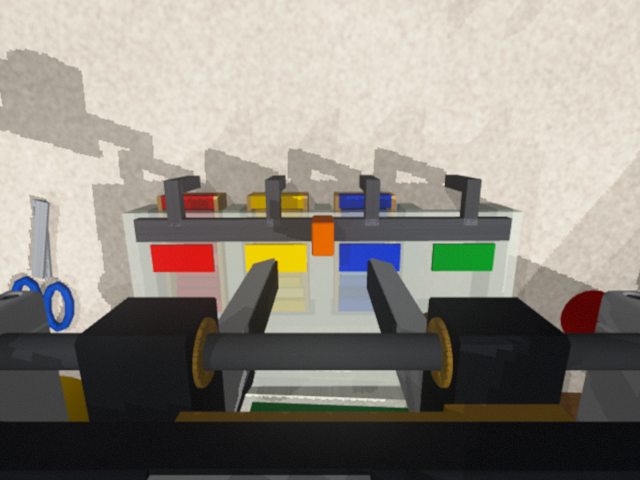

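The knob is back at mid-riser (322,236), the teeth hang in front of the boxes, and all three boxes sit under their own tags. Handing in.

```bash
python3 -c "
from plant import ctrl
print(ctrl.sign_off())"
```

```text
the job is handed in; nothing more can be done
None
```

The red, yellow and blue boxes (green was absent) are home under their own tags and the catch strip is slid back to its closed stop, as the last wrist picture shows; I handed the job in at about 38 s and sign-off returned no verdict.

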